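# Key the shredding disc onto the food processor

### The job

On the food processor base, push the shredding disc round with a fingertip until the notch in its edge stands over the pin on the base, then press down on its hub until the disc is fully home, flat on the base. Do not lift the disc off its spindle, leave the other things on the worktop where they are, and finish clear of everything.

Things in the scene. Friction and masses are not known exactly. Their poses are not given: they have to be found in the camera images.
- processor: Fixed low motor base of a food processor: white rounded box 180 x 190 x 50 mm (x, y, z) with a round grey seat (radius 70 mm) on top. Origin: centre of its underside, on the spindle axis; z up; -x is the side with the small round dial. A steel spindle (radius 9.6 mm) stands 17 mm above the seat, hidden in the disc's hub.
- seat (a point): Centre of the flat top of the base's seat, 55 mm above the worktop, on the spindle axis.
- collar (a joint): Grey collar (radius 32 mm) round the spindle that holds the disc up: 0 up, top 10 mm above the seat; about 0.010 m when pushed level with the seat. It slides down under about 5 N and stays where it is pushed.
- pin (a point): Top of the fixed upright steel pin on the seat, 61 mm from the spindle axis on the dial side (processor -x): 7 mm thick, 8 mm tall, cone tip 3 mm across. While the disc is up the pin ends 2 mm below the disc's underside, mostly hidden by its edge; a grey ridge 15 x 8 mm on the base just outside the disc, in line with spindle and pin, marks its place.
- disc: Loose metal shredding disc, 132 mm across, 6 mm thick, 160 g, on the spindle; turns either way, stays where left. Origin: centre of its underside; z up; +x points to its notch. Starts 10 mm above the seat; seated when its underside lies on the seat, possible only with the notch over the pin (within about 2 degrees; the cone tip guides it from about 4).
- notch (a point): Middle of the notch in the disc's edge, 61 mm from the disc's axis along disc +x, level with its underside. The notch is 12 mm wide, cut right through, from 54 mm outwards, open at the edge.
- hub_top (a point): Centre of the top of the disc's round grey closed hub (radius 18 mm), on the axis, 24 mm above the disc's underside.
- rib_left (a point): Middle of the top of one of the disc's two straight grey ribs, 35 mm from the axis along disc +y. Each rib is 8 mm wide, runs radially from the hub to 52 mm from the axis, top 18 mm above the disc's underside (12 mm above the disc's face), upright sides for pushing.
- rib_right (a point): The same point of the other rib, 35 mm from the axis along disc -y.
- salt_shaker: Bystander: salt shaker with clear body and grey cap, 44 mm across, 90 mm tall, left of the base. Origin: centre of its underside.
- peeler: Bystander: black-handled vegetable peeler, 170 x 25 x 18 mm, lying right of the base. Origin: centre of its underside.
- mug: Bystander: blue-grey mug 106 mm tall, far left. Origin: centre of its underside.
- plug: Bystander: black rubber sink plug with a ring, 48 mm across, 37 mm tall, near left. Origin: centre of its underside.
- tea_box: Bystander: small carton 32 x 80 x 54 mm, far left. Origin: centre of its underside.
- torch: Bystander: black torch 103 mm long, 30 mm thick, lying far right. Origin: centre of its underside.
There are look-alikes about, which are no part of the job. What is meant by the disc is not orange or yellow, and is the larger of those in its own colour.

How it is judged (in metres and radians):
At the end, for the whole second after the job is handed in: The disc lies flat on the seat (underside within 2 mm of it, tilt under 0.03 rad), centred on the spindle within 4 mm, its notch round the pin (within 6 mm), and at rest (z of disc in the frame of seat between -0.003 and 0.002 m and horizontal distance between disc and seat below 0.004 m and horizontal distance between notch and pin below 0.006 m and angle between disc's own z axis and vertical below 0.03 rad and linear speed of disc below 0.02 m/s); the robot touches nothing.
It fails at once if the disc was lifted (more than 6 mm above its starting height) (z of disc in the frame of seat above 0.016 m).
It fails at once if a bystander was moved more than 20 mm (distance of any of salt_shaker, peeler, mug, plug, tea_box, torch from where it was at the start of the episode above 0.02 m).
It also fails if it takes over 38 s, if anything falls off the work surface, if the arm or the gripper's body presses on something with over 40 N, if the wrist force passes 120 N, or if a joint passes its speed limit or range.

### The arm

A 6-joint arm with a two-finger parallel gripper is mounted at the origin on a cart in front of the work surface, level with it; the furniture and walls round the work are solid. World frame = base frame: x ahead of the robot, y to its left, z up, the work surface at z = 0. Lengths are in mm, angles in rad, forces in N, time in s.
With the tool pointing down it reaches from about 350 to 975 mm from the base axis. Payload 7.1 kg.
Tool frame: the origin (TCP) lies midway between the tips of the shut fingers; the grasp point (between the pads) lies 19 mm behind it; z points along the fingers, y is the line along which they close (so a half turn about z gives the same grasp; the last joint's range is limited). The gripper opens to 88 mm and grips with 3 to 60 N. Pads are 20 mm wide; open, the fingers measure 115 mm over their backs; the gripper's body (75 mm by 178 mm) begins 61 mm behind the grasp point.
Start: joints at [-1.362, 0.423, 1.63, -0, 1.089, -0.019], TCP at [141.166, -608.832, 222.675] pointing down, gripper open.
Joint ranges: [-3, 3], [-0.9, 2.11], [0.09, 2.58], [-1.31, 4.45], [0.11, 2.69], [-2.54, 2.54]. Speed limits (rad/s): [2.39, 2.39, 3.01, 3.14, 3.14, 3.14].

### API

Orientations are given as a rotation vector (axis times angle).
In Python, from workcell import ctrl gives the robot as it stands.
- The arm moves only by the shell command python3 -m inch 'ROWS' [OPENING]. ROWS is JSON, a list of rows, each an object with "xyz": the shift along the tool's x, y, z in mm, a list of three; "rot": the turn, a rotation vector about the tool's x, y, z in rad, a list of three. In form: [{"xyz": [dx, dy, dz], "rot": [ax, ay, az]}, ...]. A call has 1 to 12 rows; each row is the pose to reach, as a shift and turn from the pose commanded when the call began, along the tool's axes at that moment; what a row does not reach only later rows make up. A row lasts 1/12 s, in which the tool goes at most 41.7 mm and 7.16 degrees, less where a joint would pass 70% of its speed; a pose out of reach is approached as far as the arm can. A call with a gripper value outside its range is refused whole. OPENING is the closure in counts, from 0 (fully open) to 255 (shut), set as the call begins (- or left out, the last holds). The fingers move at their own pace and stop on an object; the grip force is fixed at half the most. Time passes only in rows, so rows that repeat a pose let the fingers close. It gives the time, the measured TCP pose, the force, the opening and the grip force at its end, in the units of the state.
- ctrl.get_obs(): the state, without advancing time (a new reading comes with each control period).
- ctrl.get_image(name): name is "side" or "top"; returns the picture (384x512x3 uint8, red, green, blue); there is no depth.
- ctrl.camera_model(name): a dict with "fx", "fy", "cx", "cy" (pixels), "position" and "attitude" of the camera in the world. Camera axes: x right, y up, looking along -z (the intrinsics and any distortion apply to the point x, -y, -z); pixel columns grow to the right and rows downward; lengths in mm; the calibration is good to about 2 mm. A picture is of the moment at which its call begins. camera_model takes no time and is no camera call.
- ctrl.close_job(): hands the job in; it is judged then, once.
The state is a dict: "t": time; "qpos": joint angles; "qvel": joint speeds; "joint_torque": joint torques, N m; "ee_pos": TCP position; "orientation": TCP orientation; "ft_force": force on the tool from outside, world axes, zero at the start; "moment": the same for the moment, N m; "width": finger opening in mm; "grasp_force": force on a finger pad.
Only numpy, scipy, OpenCV 4.12 (cv2) and the standard library are available. Lean on these libraries where they do the work, as an engineer would, in place of code of your own. Each camera call takes 0.05 s, during which the arm holds its last target. There are 200 camera calls.

## Working session

There is one attempt and no reset: what is moved stays moved. The work goes in short steps, Python scripts to look and compute and a shell command to move; the robot and the scene stay as the last step left them, time stands still between calls to the robot, and variables do not carry over. Pictures are saved under pics/ and viewed, at most 10 in all, crops included, and the job is handed in when it is done.

```bash
mkdir -p pics; python3 - <<'E'
from workcell import ctrl
import cv2
for n in("top","side"):
    cv2.imwrite(f"pics/{n}0.png",cv2.cvtColor(ctrl.get_image(n),cv2.COLOR_RGB2BGR)); print(ctrl.camera_model(n))
o=ctrl.get_obs();print({k:o[k] for k in("t","ee_pos","orientation","width","ft_force")})
E
```

```text
{'fx': 478.4124062169338, 'fy': 478.4124062169338, 'cx': 255.97003539232364, 'cy': 186.84319528810042, 'position': array([-231.25799167,  349.86514543, 1191.80682298]), 'attitude': array([ 0.38800274, -0.6367992 , -1.97263887])}
{'fx': 415.6323978095926, 'fy': 415.6323978095926, 'cx': 252.01272460904423, 'cy': 189.13708861222068, 'position': array([  579.98676186, -1001.23299304,   862.87701061]), 'attitude': array([0.88973074, 0.03855138, 0.06071156])}
{'t': 0.1, 'ee_pos': array([ 141.05897436, -608.36371005,  222.02126752]), 'orientation': array([-3.11991282e+00, -3.56883285e-01,  2.15616735e-04]), 'width': 87.66800734125162, 'ft_force': array([ 0.22267596, -0.26691419, -0.59318232])}
```

View pics/top0.png

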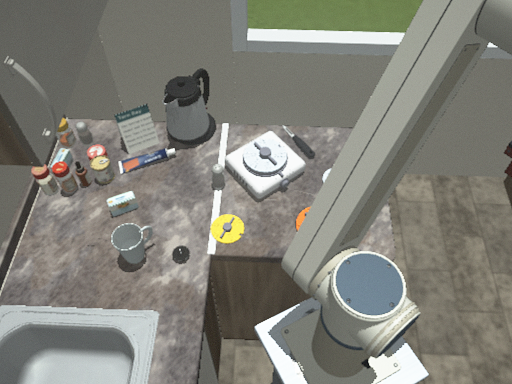

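View pics/side0.png

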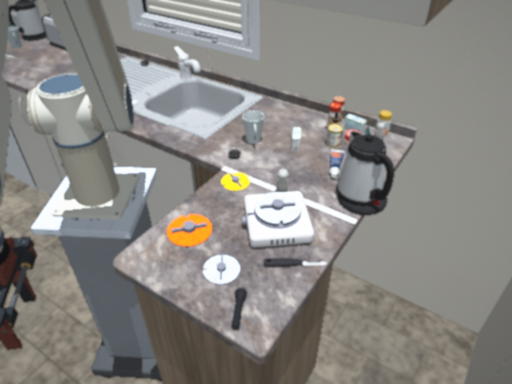

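Top and side views show the base with a grey disc at top (265,155) / side (278,210). The look-alikes are yellow at top (228,229), orange at side (190,229) and a smaller pale one at side (221,269). The disc on the base fits: it is neither orange nor yellow, it is the larger of the greys, and it sits on the base. I'll confirm with an enlarged crop.

```bash
cat > h.py <<'E'
import numpy as np,cv2
from scipy.spatial.transform import Rotation as R
from workcell import ctrl
def proj(n,P):
    c=ctrl.camera_model(n);p=R.from_rotvec(c['attitude']).inv().apply(np.atleast_2d(P)-c['position'])
    return np.c_[c['cx']+c['fx']*p[:,0]/-p[:,2],c['cy']+c['fy']*-p[:,1]/-p[:,2]]
def back(n,uv,z):
    c=ctrl.camera_model(n);u,v=uv
    d=R.from_rotvec(c['attitude']).apply([(u-c['cx'])/c['fx'],-(v-c['cy'])/c['fy'],-1])
    return c['position']+d*(z-c['position'][2])/d[2]
E
python3 - <<'E'
import cv2,numpy as np
from h import *
a=cv2.imread('pics/top0.png')[125:205,215:315];b=cv2.imread('pics/side0.png')[180:255,232:332]
f=lambda i:cv2.resize(i,(600,i.shape[0]*6),interpolation=cv2.INTER_CUBIC)
cv2.imwrite('pics/c1.png',f(a)[:, :]);cv2.imwrite('pics/c2.png',f(b))
print(back('top',(265,153),89),back('side',(278,204),89))
E
```

```text
[573.81296324 -97.93657373  89.        ] [ 585.63688461 -110.17113034   89.        ]
```

View pics/c1.png

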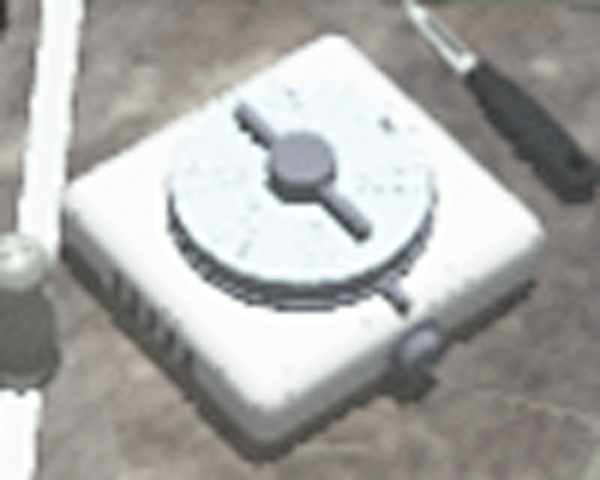

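View pics/c2.png

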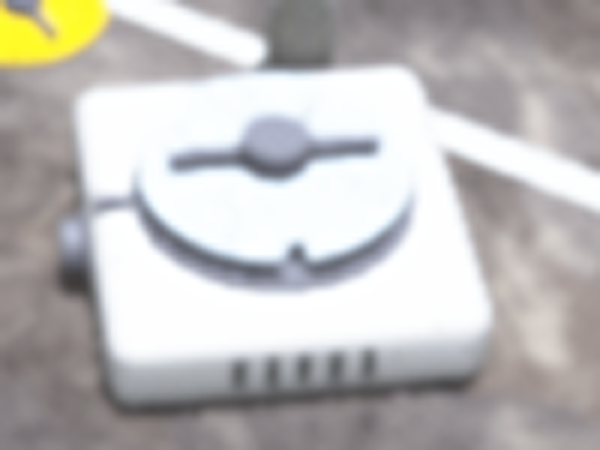

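```bash
python3 - <<'E'
from h import *
for nm,t,s,z in [('yellow hub',(227.5,227.5),(235.5,179.5),15),('plug',(181,254),(234,154),15),('hub',(264.8,152),(277.4,202.6),89),('ridge',(280.7,173.7),(250.5,213.6),55),('cornerNear/dial-vent',(260,197),(251,244),20),
 ('corner peeler side front',(305,164.5),(311,240),45),('teabox',(122,203),(296,138),27)]:
    print(nm,back('top',t,z)[:2].round(),back('side',s,z)[:2].round())
print(proj('side',[[0,0,0]]),proj('top',[[0,0,0],ctrl.get_obs()['ee_pos']]), proj('side',ctrl.get_obs()['ee_pos']))
E
```

```text
yellow hub [433.  97.] [442.  91.]
plug [416. 248.] [421. 241.]
hub [578. -99.] [ 584. -104.]
ridge [ 506. -115.] [ 508. -118.]
cornerNear/dial-vent [481. -33.] [ 515. -204.]
corner peeler side front [ 509. -203.] [ 678. -203.]
teabox [645. 338.] [646. 344.]
[[ 97.72289423 195.42096745]] [[339.00499666 348.93811429]
 [518.56220738 163.96806619]] [[ 22.30585012 322.39599248]]
```

```bash
cat > fit.py <<'E'
from h import *
from scipy.optimize import least_squares
T=lambda u,v:(215+(u+.5)/6-.5,125+(v+.5)/6-.5)
S=lambda u,v:(232+(u+.5)/6-.5,180+(v+.5)/6-.5)
# kind, local, top px, side px
obs=[('b',(0,0,89),T(301,158),S(275,138)),('b',(-75,0,58),T(397,295),S(115,204)),
('d',(0,49,82),T(243,110),S(378,146)),('d',(0,-49,82),T(362,230),S(172,162)),('d',(59,0,71),T(388,125),S(296,255))]
def w(p):
    x,y,a,d=p[:4];o=[]
    for k,l,_,_ in obs:
        r=R.from_euler('z',a+(d if k=='d' else 0)).apply(l);o.append(r+[x,y,0])
    return np.array(o)
def f(p):
    W=w(p)
    rt=proj('top',W)-[o[2] for o in obs]-p[4:6]; rs=proj('side',W)-[o[3] for o in obs]-p[6:8]
    return np.r_[rt.ravel(),rs.ravel(),p[4:]/1.5]
best=min((least_squares(f,[580,-102,.2,d,0,0,0,0]) for d in(0,1.5,3,-1.5)),key=lambda s:s.cost)
if __name__=='__main__':
    p=best.x;print(p.round(3),np.degrees(p[2:4]),best.cost);print(best.fun.reshape(-1,2).round(1));print(w(p).round(1))
E
python3 fit.py
```

```text
[ 5.82627e+02 -1.03398e+02  1.83000e-01 -1.56500e+00  3.53000e-01
 -7.86000e-01 -3.64000e-01 -7.34000e-01] [ 10.47937196 -89.69470252] 1.5186142670800045
[[ 0.1  0.2]
 [-0.4 -0.7]
 [-0.3  0.1]
 [ 0.3 -0.3]
 [ 0.4  0.4]
 [-0.1  0.5]
 [ 0.5 -0.2]
 [-0.4 -0.4]
 [ 0.  -0.1]
 [-0.2 -0.2]
 [ 0.2 -0.5]
 [-0.2 -0.5]]
[[ 582.6 -103.4   89. ]
 [ 508.9 -117.    58. ]
 [ 630.8  -94.2   82. ]
 [ 534.5 -112.6   82. ]
 [ 593.7 -161.4   71. ]]
```

```bash
cat > go.py <<'E'
import sys
from h import *
x,y,z,a=map(float,sys.argv[1:5])   # a: world angle of tool y, deg, tool down
o=ctrl.get_obs();C=R.from_rotvec(o['orientation'])
c,s=np.cos(np.radians(a)),np.sin(np.radians(a))
ty=np.array([c,s,0]);tz=np.array([0,0,-1.]);G=R.from_matrix(np.c_[np.cross(ty,tz),ty,tz])
print('t',o['t'],'pos',o['ee_pos'].round(1),'F',o['ft_force'].round(1),'w',round(o['width'],1),'q',o['qpos'].round(2))
print('xyz',C.inv().apply(np.array([x,y,z])-o['ee_pos']).round(1),'rot',(C.inv()*G).as_rotvec().round(3))
E
python3 go.py 582.6 -103.4 200 55.5
python3 -c "
from h import *
print(back('top',(188,130),20),back('side',(362,205),0),back('top',(218,186),0))"
```

```text
t 0.1 pos [ 141.1 -608.4  222. ] F [ 0.2 -0.3 -0.6] w 87.7 q [-1.36  0.42  1.63 -0.    1.09 -0.02]
xyz [ 544.2 -392.2   22.6] rot [-1.000e-03 -2.000e-03 -2.312e+00]
[828.87603068  53.17019709  20.        ] [849.56888985   3.18558852   0.        ] [589.2065784   56.30188041   0.        ]
```

```bash
A='{"xyz":[544,-392,22],"rot":[0,0,-2.31]}'
python3 -m inch '[{"xyz":[544,-392,22],"rot":[0,0,-2.31]},{"xyz":[544,-392,22],"rot":[0,0,-2.31]},{"xyz":[544,-392,22],"rot":[0,0,-2.31]},{"xyz":[544,-392,22],"rot":[0,0,-2.31]},{"xyz":[544,-392,22],"rot":[0,0,-2.31]},{"xyz":[544,-392,22],"rot":[0,0,-2.31]},{"xyz":[544,-392,22],"rot":[0,0,-2.31]},{"xyz":[544,-392,22],"rot":[0,0,-2.31]},{"xyz":[544,-392,22],"rot":[0,0,-2.31]},{"xyz":[544,-392,22],"rot":[0,0,-2.31]},{"xyz":[544,-392,22],"rot":[0,0,-2.31]},{"xyz":[544,-392,22],"rot":[0,0,-2.31]}]' 81
python3 go.py 582.6 -103.4 150 55.5
```

```text
t: 1.1
ee_pos: [471.0, -230.7, 206.1]
orientation: [-2.033, -2.395, 0.0]
ft_force: [0.6, -0.8, -0.2]
width: 59.8
grasp_force: 0.0
t 1.1 pos [ 471.  -230.7  206.1] F [ 0.6 -0.8 -0.2] w 59.8 q [-0.48  0.3   1.86 -0.    0.98 -0.64]
xyz [107.5 130.8  56.1] rot [-0.    -0.    -0.805]
```

```bash

python3 -m inch '[{"xyz":[107,131,56],"rot":[0,0,-0.8]},{"xyz":[107,131,56],"rot":[0,0,-0.8]},{"xyz":[107,131,56],"rot":[0,0,-0.8]},{"xyz":[107,131,56],"rot":[0,0,-0.8]},{"xyz":[107,131,56],"rot":[0,0,-0.8]},{"xyz":[107,131,56],"rot":[0,0,-0.8]},{"xyz":[107,131,56],"rot":[0,0,-0.8]},{"xyz":[107,131,56],"rot":[0,0,-0.8]},{"xyz":[107,131,56],"rot":[0,0,-0.8]},{"xyz":[107,131,56],"rot":[0,0,-0.8]}]'
python3 go.py 582.6 -103.4 110 55.5
```

```text
t: 1.93
ee_pos: [582.6, -106.7, 150.2]
orientation: [-0.952, -2.994, -0.0]
ft_force: [-0.0, 0.4, 0.2]
width: 59.9
grasp_force: 0.0
t 1.9333 pos [ 582.6 -106.7  150.2] F [-0.   0.4  0.2] w 59.9 q [-0.2   0.47  1.75  0.    0.92 -1.16]
xyz [ 1.9  2.7 40.2] rot [-0.    -0.    -0.014]
```

```bash

python3 -m inch '[{"xyz":[2,2.7,40],"rot":[0,0,0]},{"xyz":[2,2.7,40],"rot":[0,0,0]},{"xyz":[2,2.7,40],"rot":[0,0,0]}]'
python3 go.py 582.6 -103.4 75 55.5
python3 - <<'E'
from h import *
o=ctrl.get_obs();C=R.from_rotvec(o['orientation']);P=o['ee_pos']+C.apply([[0,0,0],[0,30,0],[0,-30,0],[0,43.5,0],[0,-43.5,0]])
ims=[]
for n in('top','side'):
    im=cv2.cvtColor(ctrl.get_image(n),cv2.COLOR_RGB2BGR);cv2.imwrite(f'pics/{n}1.png',im)
    q=proj(n,P);u,v=proj(n,[[582,-103,85]])[0].astype(int);u0,v0=u-45,v-45
    k=cv2.resize(im[v0:v0+90,u0:u0+90],(400*1,400),interpolation=cv2.INTER_CUBIC)
    s=400/90
    for a,b in q: cv2.circle(k,(int((a+.5-u0)*s),int((b+.5-v0)*s)),2,(0,0,255),-1)
    ims.append(k)
cv2.imwrite('pics/m1.png',np.hstack(ims))
E
```

```text
t: 2.18
ee_pos: [580.8, -103.0, 108.9]
orientation: [-0.949, -2.99, 0.001]
ft_force: [-0.0, -0.0, 0.2]
width: 59.9
grasp_force: 0.0
t 2.1833 pos [ 580.8 -103.   108.9] F [-0.  -0.   0.2] w 59.9 q [-0.2   0.52  1.78 -0.    0.85 -1.15]
xyz [-1.8  0.8 33.9] rot [-0.002 -0.004 -0.013]
```

View pics/m1.png

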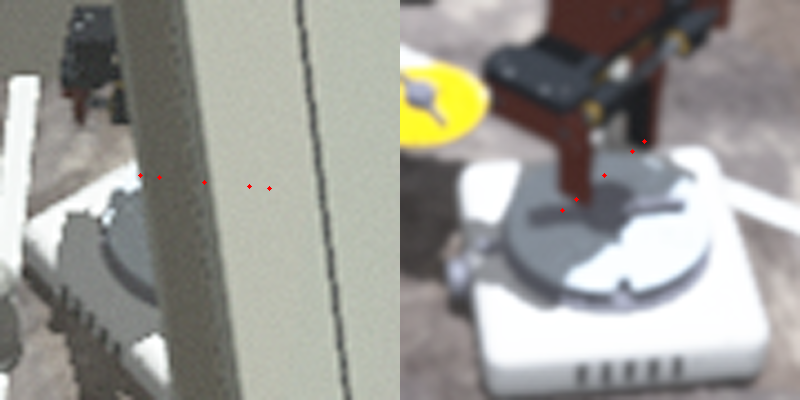

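The side view shows the near fingertip at crop (576,200), matching the prediction, and clear of both ribs. The arm hides the disc in the top view. Next I go down beside the ribs.

```bash

python3 -m inch '[{"xyz":[-1.8,0.8,12],"rot":[0,0,0]},{"xyz":[-1.8,0.8,24],"rot":[0,0,0]},{"xyz":[-1.8,0.8,30],"rot":[0,0,0]},{"xyz":[-1.8,0.8,32.5],"rot":[0,0,0]},{"xyz":[-1.8,0.8,32.5],"rot":[0,0,0]}]'
python3 go.py 582.6 -103.4 76 -55
```

```text
t: 2.7
ee_pos: [584.0, -103.4, 76.8]
orientation: [-0.949, -2.993, 0.0]
ft_force: [0.4, 0.4, 0.6]
width: 59.7
grasp_force: 0.0
t 2.7 pos [ 584.  -103.4   76.8] F [0.4 0.4 0.6] w 59.7 q [-0.2   0.58  1.78  0.    0.78 -1.15]
xyz [ 1.1 -0.8  0.8] rot [-0.002 -0.     1.917]
```

```bash

python3 -m inch '[{"xyz":[1.1,-0.8,0.8],"rot":[0,0,0.1]},{"xyz":[1.1,-0.8,0.8],"rot":[0,0,0.2]},{"xyz":[1.1,-0.8,0.8],"rot":[0,0,0.3]},{"xyz":[1.1,-0.8,0.8],"rot":[0,0,0.4]},{"xyz":[1.1,-0.8,0.8],"rot":[0,0,0.5]},{"xyz":[1.1,-0.8,0.8],"rot":[0,0,0.6]},{"xyz":[1.1,-0.8,0.8],"rot":[0,0,0.7]},{"xyz":[1.1,-0.8,0.8],"rot":[0,0,0.8]},{"xyz":[1.1,-0.8,0.8],"rot":[0,0,0.9]},{"xyz":[1.1,-0.8,0.8],"rot":[0,0,1.0]},{"xyz":[1.1,-0.8,0.8],"rot":[0,0,1.1]},{"xyz":[1.1,-0.8,0.8],"rot":[0,0,1.1]}]'
python3 go.py 582.6 -103.4 76 -55
```

```text
t: 3.7
ee_pos: [583.5, -103.5, 77.3]
orientation: [2.378, 2.053, 0.0]
ft_force: [0.3, -0.4, -0.4]
width: 59.9
grasp_force: 0.0
t 3.7 pos [ 583.5 -103.5   77.3] F [ 0.3 -0.4 -0.4] w 59.9 q [-0.2   0.57  1.79  0.    0.78 -0.05]
xyz [ 0.  -0.9  1.3] rot [ 0.    -0.     0.813]
```

```bash

python3 -m inch '[{"xyz":[0,-0.9,1],"rot":[0,0,0.1]},{"xyz":[0,-0.9,1],"rot":[0,0,0.2]},{"xyz":[0,-0.9,1],"rot":[0,0,0.3]},{"xyz":[0,-0.9,1],"rot":[0,0,0.4]},{"xyz":[0,-0.9,1],"rot":[0,0,0.5]},{"xyz":[0,-0.9,1],"rot":[0,0,0.58]},{"xyz":[0,-0.9,1],"rot":[0,0,0.64]},{"xyz":[0,-0.9,1],"rot":[0,0,0.64]},{"xyz":[0,-0.9,1],"rot":[0,0,0.64]}]'
python3 go.py 582.6 -103.4 76 -55
python3 - <<'E'
from h import *
im=cv2.cvtColor(ctrl.get_image('side'),cv2.COLOR_RGB2BGR);cv2.imwrite('pics/side2.png',im)
cv2.imwrite('pics/s2.png',cv2.resize(im[165:255,232:332],(600,540),interpolation=cv2.INTER_CUBIC))
E
```

```text
t: 4.45
ee_pos: [582.6, -103.4, 76.2]
orientation: [2.898, 1.211, 0.0]
ft_force: [0.1, 0.1, -0.1]
width: 60.1
grasp_force: 0.0
t 4.45 pos [ 582.6 -103.4   76.2] F [ 0.1  0.1 -0.1] w 60.1 q [-0.2   0.57  1.79 -0.    0.78  0.58]
xyz [ 0.1 -0.   0.2] rot [ 0.    -0.     0.181]
```

View pics/s2.png

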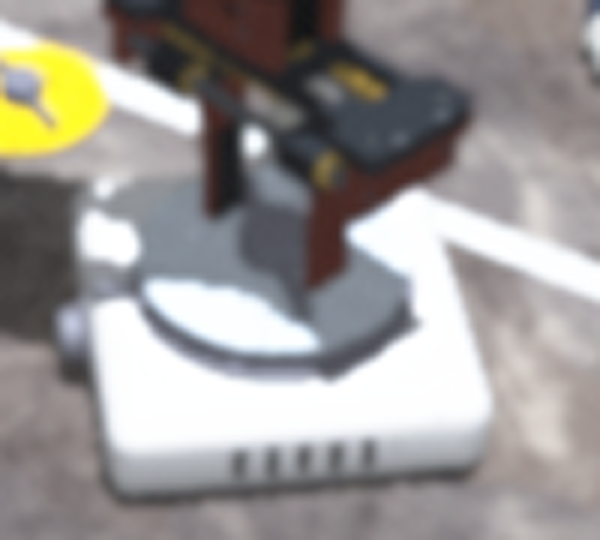

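Side view: the near finger (crop 320,290) bears on the rib (305,310) and the disc has turned clockwise, about 10° short by geometry. I'll push a little further, then retreat and measure.

```bash

python3 -m inch '[{"xyz":[0,0,0],"rot":[0,0,0.06]},{"xyz":[0,0,0],"rot":[0,0,0.11]},{"xyz":[0,0,0],"rot":[0,0,0.15]},{"xyz":[0,0,0],"rot":[0,0,0.15]},{"xyz":[0,0,0],"rot":[0,0,0.1]},{"xyz":[0,0,-20],"rot":[0,0,0.1]},{"xyz":[0,0,-60],"rot":[0,0,0.1]},{"xyz":[0,0,-100],"rot":[0,0,0.1]},{"xyz":[0,0,-130],"rot":[0,0,0.1]},{"xyz":[0,0,-130],"rot":[0,0,0.1]}]'
python3 go.py 460 -420 220 -37
```

```text
t: 5.33
ee_pos: [586.2, -104.2, 212.8]
orientation: [2.951, 1.062, 0.015]
ft_force: [0.3, 0.9, 0.2]
width: 59.8
grasp_force: 0.0
t 5.3333 pos [ 586.2 -104.2  212.8] F [0.3 0.9 0.2] w 59.8 q [-0.2   0.39  1.71  0.    1.03  0.68]
xyz [-298.5  163.    -7.9] rot [ 0.009 -0.006 -0.234]
```

```bash

python3 -m inch '[{"xyz":[-298,163,-8],"rot":[0,0,0]},{"xyz":[-298,163,-8],"rot":[0,0,0]},{"xyz":[-298,163,-8],"rot":[0,0,0]},{"xyz":[-298,163,-8],"rot":[0,0,0]},{"xyz":[-298,163,-8],"rot":[0,0,0]},{"xyz":[-298,163,-8],"rot":[0,0,0]},{"xyz":[-298,163,-8],"rot":[0,0,0]},{"xyz":[-298,163,-8],"rot":[0,0,0]},{"xyz":[-298,163,-8],"rot":[0,0,0]},{"xyz":[-298,163,-8],"rot":[0,0,0]}]'
python3 - <<'E'
from h import *
f=lambda i:cv2.resize(i,(400,i.shape[0]*4),interpolation=cv2.INTER_CUBIC)
ims=[]
for n,(a,b) in dict(top=(125,215),side=(180,232)).items():
    im=cv2.cvtColor(ctrl.get_image(n),cv2.COLOR_RGB2BGR);cv2.imwrite(f'pics/{n}3.png',im)
    ims.append(f(im[a:a+80,b:b+100]))
cv2.imwrite('pics/m3.png',np.hstack(ims))
E
python3 go.py 582.6 -103.4 220 -37
```

```text
t: 6.17
ee_pos: [454.2, -420.6, 213.2]
orientation: [-2.958, -1.056, 0.001]
ft_force: [0.5, 0.4, -0.1]
width: 60.0
grasp_force: 0.0
t 6.2667 pos [ 455.4 -417.8  213.2] F [ 0.4 -0.2  0.3] w 60.2 q [-0.76  0.42  1.65  0.    1.07  0.12]
xyz [ 298.  -162.    -6.4] rot [-0.001 -0.    -0.237]
```

View pics/m3.png

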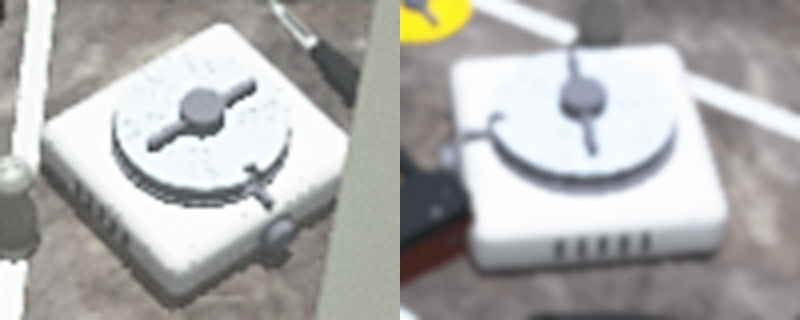

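Top half of the crop: ribs now run (155,145)–(248,86) with the notch at (255,172), right beside the ridge (264,195). In the side view the notch is at (97,119) and the near rib end at (191,150). I'll fit the remaining angle.

```bash
cat > fit2.py <<'E'
import fit
from fit import *
T=lambda u,v:(215+(u+.5)/4-.5,125+(v+.5)/4-.5)
S=lambda u,v:(232+(u+.5)/4-.5,180+(v+.5)/4-.5)
p0=fit.best.x
fit.obs=[('b',(0,0,89),T(202,105),S(184,92)),('b',(-75,0,58),T(264,196),S(76,134)),
('d',(0,50,82),T(250,86),S(191,150)),('d',(0,-50,82),T(154,146),S(174,58)),('d',(59,0,71),T(254,173),S(98,119))]
s=least_squares(fit.f,np.r_[p0[:3],3.1,0,0,0,0]);p=s.x
print(p.round(3),np.degrees(p[2:4]));print(s.fun.reshape(-1,2).round(1))
# rib-only angle: dark-pixel axis on the face, both views
for n in('top','side'):
    im=cv2.imread(f'pics/{n}3.png');g=cv2.cvtColor(cv2.resize(im,None,fx=4,fy=4,interpolation=cv2.INTER_CUBIC),cv2.COLOR_BGR2GRAY)
    c=np.r_[p0[:2],83]; off=p0[4:6] if n=='top' else p0[6:8]
    best=[]
    for d in np.radians(np.arange(165,195,.5)):
        a=p0[2]+d;ey=np.array([-np.sin(a),np.cos(a),0])
        r=np.r_[np.arange(24,50,1),-np.arange(24,50,1)];W=[c+q*ey+w*np.array([np.cos(a),np.sin(a),0]) for q in r for w in(-2,0,2)]
        uv=(proj(n,W)-off+.5)*4-.5
        best.append(cv2.remap(g,uv[:,0].astype(np.float32).reshape(-1,1),uv[:,1].astype(np.float32).reshape(-1,1),1).mean())
    b=np.array(best);w=np.clip(b.max()-b,0,None)**4;print(n,(w*np.arange(165,195,.5)).sum()/w.sum(),b.min(),b.max())
E
python3 fit2.py
```

```text
[ 5.81200e+02 -1.04038e+02  1.68000e-01  3.15000e+00  1.89000e-01
 -9.99000e-01 -5.79000e-01 -5.43000e-01] [  9.60810447 180.49016507]
[[ 0.3  0.7]
 [ 0.   0. ]
 [ 1.1 -0.7]
 [-0.9 -0.2]
 [-0.5 -0.3]
 [-0.6  0.4]
 [ 0.3 -0.1]
 [ 0.4 -0.4]
 [-0.7 -0.3]
 [ 0.3  0. ]
 [ 0.1 -0.7]
 [-0.4 -0.4]]
top 179.61443262226126 161.78205128205127 201.17948717948718
side 179.09127019863766 172.81410256410257 238.52564102564102
```

Remaining error is under about 1°, inside the cone's capture. I'll shut the fingers and go above the hub.

```bash

python3 -m inch '[{"xyz":[298,-162,0],"rot":[0,0,0]},{"xyz":[298,-162,0],"rot":[0,0,0]},{"xyz":[298,-162,0],"rot":[0,0,0]},{"xyz":[298,-162,0],"rot":[0,0,0]},{"xyz":[298,-162,0],"rot":[0,0,0]},{"xyz":[298,-162,0],"rot":[0,0,0]},{"xyz":[298,-162,0],"rot":[0,0,0]},{"xyz":[298,-162,0],"rot":[0,0,0]},{"xyz":[298,-162,50],"rot":[0,0,0]},{"xyz":[298,-162,90],"rot":[0,0,0]},{"xyz":[298,-162,100],"rot":[0,0,0]},{"xyz":[298,-162,100],"rot":[0,0,0]}]' 255
python3 go.py 582 -103.7 95 -50
```

```text
t: 7.27
ee_pos: [579.5, -100.7, 109.5]
orientation: [-2.951, -1.064, 0.012]
ft_force: [-0.2, -0.8, 0.3]
width: 0.2
grasp_force: 0.0
t 7.2667 pos [ 579.5 -100.7  109.5] F [-0.2 -0.8  0.3] w 0.2 q [-0.19  0.52  1.78  0.    0.85  0.69]
xyz [ 0.1  4.1 14.4] rot [-0.007  0.005 -0.006]
```

```bash

python3 -m inch '[{"xyz":[0,2.5,10],"rot":[0,0,0]},{"xyz":[0,2.5,16],"rot":[0,0,0]},{"xyz":[0,2.5,18],"rot":[0,0,0]},{"xyz":[0,2.5,20],"rot":[0,0,0]},{"xyz":[0,2.5,22],"rot":[0,0,0]},{"xyz":[0,2.5,24],"rot":[0,0,0]},{"xyz":[0,2.5,26],"rot":[0,0,0]},{"xyz":[0,2.5,26],"rot":[0,0,0]}]'
python3 go.py 582 -103.7 79 -50
```

```text
t: 7.93
ee_pos: [585.0, -106.4, 88.3]
orientation: [2.957, 1.059, 0.001]
ft_force: [0.6, -0.5, 1.9]
width: 0.5
grasp_force: 0.5
t 7.9333 pos [ 585.  -106.4   88.3] F [ 0.6 -0.5  1.9] w 0.5 q [-0.2   0.56  1.78 -0.    0.8   0.68]
xyz [-0.6 -4.   9.3] rot [ 0.001 -0.001 -0.011]
```

```bash

python3 -m inch '[{"xyz":[-0.6,-4,-4],"rot":[0,0,0]},{"xyz":[-0.6,-4,-4],"rot":[0,0,0]},{"xyz":[-0.6,-4,0],"rot":[0,0,0]},{"xyz":[-0.6,-4,2],"rot":[0,0,0]},{"xyz":[-0.6,-4,4],"rot":[0,0,0]},{"xyz":[-0.6,-4,5.5],"rot":[0,0,0]},{"xyz":[-0.6,-4,5.5],"rot":[0,0,0]}]'
python3 go.py 582 -103.7 79 -50
```

```text
t: 8.52
ee_pos: [582.0, -103.4, 82.5]
orientation: [2.957, 1.059, 0.001]
ft_force: [-0.1, 0.2, 2.4]
width: -0.0
grasp_force: 1.3
t 8.5167 pos [ 582.  -103.4   82.5] F [-0.1  0.2  2.4] w -0.0 q [-0.2   0.56  1.79  0.    0.79  0.69]
xyz [-0.2  0.2  3.5] rot [ 0.   -0.   -0.01]
```

Already 6.5 mm down with little force, well past the pin tip, so the notch is over the pin. Now press home.

```bash

python3 -m inch '[{"xyz":[0,0,1.5],"rot":[0,0,0]},{"xyz":[0,0,3],"rot":[0,0,0]},{"xyz":[0,0,4],"rot":[0,0,0]},{"xyz":[0,0,5],"rot":[0,0,0]},{"xyz":[0,0,5],"rot":[0,0,0]}]'
python3 go.py 582 -103.7 79 -50
```

```text
t: 8.93
ee_pos: [582.1, -103.4, 79.3]
orientation: [2.957, 1.059, 0.001]
ft_force: [-5.1, 1.6, 19.8]
width: 0.8
grasp_force: 10.0
t 8.9333 pos [ 582.1 -103.4   79.3] F [-5.1  1.6 19.8] w 0.8 q [-0.2   0.57  1.79  0.    0.78  0.69]
xyz [-0.3  0.2  0.3] rot [ 0.001 -0.001 -0.01 ]
```

```bash

python3 -m inch '[{"xyz":[0,0,1],"rot":[0,0,0]},{"xyz":[0,0,1],"rot":[0,0,0]},{"xyz":[0,0,1],"rot":[0,0,0]}]'
python3 -m inch '[{"xyz":[0,0,-30],"rot":[0,0,0]},{"xyz":[0,0,-70],"rot":[0,0,0]},{"xyz":[0,0,-110],"rot":[0,0,0]},{"xyz":[0,0,-140],"rot":[0,0,0]},{"xyz":[-100,55,-140],"rot":[0,0,0]},{"xyz":[-298,162,-140],"rot":[0,0,0]},{"xyz":[-298,162,-140],"rot":[0,0,0]},{"xyz":[-298,162,-140],"rot":[0,0,0]},{"xyz":[-298,162,-140],"rot":[0,0,0]},{"xyz":[-298,162,-140],"rot":[0,0,0]},{"xyz":[-298,162,-140],"rot":[0,0,0]},{"xyz":[-298,162,-140],"rot":[0,0,0]}]'
python3 -m inch '[{"xyz":[0,0,0],"rot":[0,0,0]},{"xyz":[0,0,0],"rot":[0,0,0]},{"xyz":[0,0,0],"rot":[0,0,0]}]'
python3 - <<'E'
from h import *
f=lambda i:cv2.resize(i,(400,i.shape[0]*4),interpolation=cv2.INTER_CUBIC)
ims=[]
for n,(a,b) in dict(top=(125,215),side=(180,232)).items():
    im=cv2.cvtColor(ctrl.get_image(n),cv2.COLOR_RGB2BGR);cv2.imwrite(f'pics/{n}4.png',im)
    ims.append(f(im[a:a+80,b:b+100]))
cv2.imwrite('pics/m4.png',np.hstack(ims))
E
```

```text
t: 9.18
ee_pos: [582.1, -103.4, 79.2]
orientation: [2.957, 1.059, 0.001]
ft_force: [-7.6, 2.2, 29.0]
width: 0.5
grasp_force: 14.3
t: 10.18
ee_pos: [455.1, -413.9, 216.0]
orientation: [-2.957, -1.059, 0.001]
ft_force: [0.8, -0.5, 1.3]
width: -0.0
grasp_force: 0.0
t: 10.43
ee_pos: [456.0, -411.8, 215.8]
orientation: [-2.957, -1.057, 0.001]
ft_force: [-0.3, 0.4, -0.0]
width: 0.3
grasp_force: 0.0
```

View pics/m4.png

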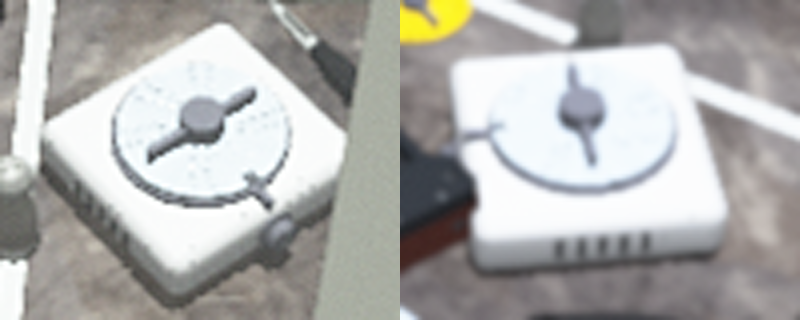

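The disc now lies flat: the gap under its rim is gone, and the hub sits lower at crop (202,117) top and (182,108) side. The notch (255,185) is round the pin, in line with the ridge. The bystanders in view haven't moved, and the arm is clear.

```bash
python3 -c "
from workcell import ctrl
print(ctrl.close_job())"
```

```text
the job is handed in; nothing more can be done
None
```

I turned the disc until its notch was over the pin and pressed it flat onto the seat, then moved the arm clear and handed the job in at about 10.5 s; the hand-in returned no verdict.

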